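Hang the desk caddy on the spring-balanced arm

ROBOT

A 6-joint arm with a two-finger parallel gripper is mounted at the origin on the work surface. World frame = base frame: x ahead of the robot, y to its left, z up, the work surface at z = 0. Lengths are in m, angles in degrees, forces in N, time in s.
With the tool pointing down it reaches from about 0.375 to 0.975 m from the base axis. Payload 3.8 kg.
Tool frame: the origin (TCP) lies at the very end of the fingers, on their centre line; the grasp point (between the pads) lies 19 mm behind it (bot.pinch_z is the z of the grasp point in the tool frame, in m); z points along the fingers, y is the line along which they close (so a half turn about z gives the same grasp; the last joint's range is limited). The gripper opens to 85 mm and grips with 20 to 120 N. Pads are 22 mm wide; open, the fingers measure 114 mm over their backs; the gripper's body (76 mm by 85 mm) begins 54 mm behind the grasp point. The pads swing forward as they close: fully open they stand 13 mm farther back than shut.
Start: joints at [-65.541, 15.12, 91.902, -0, 72.978, -2.114], TCP at [0.302, -0.604, 0.231] pointing down, gripper open.
Joint ranges: [-150.88, 150.88], [-54.13, 125.18], [17.81, 147.31], [-75.09, 255.09], [0, 152.58], [-146.25, 146.25]. Speed limits (degrees/s): [147.25, 147.25, 180, 180, 180, 180].

INTERFACE

Orientations are given as a 3x3 rotation matrix whose columns are the frame's x, y, z axes.
In Python, from bench import bot gives the robot as it stands. The module is installed in compiled form; this text tells all that it offers.
- The arm moves only by the tool send_rows, never from a script. Its argument "targets" is a list that holds one entry, the list of rows, each a list of 5 numbers: the closure, from -1 (fully open) to 1 (shut), then the shift along the tool's x, y, z in cm, then the turn about the tool's z in degrees. In form: [[[fingers, dx, dy, dz, roll], ...]]. A call has 1 to 5 rows; each row shifts and turns the commanded pose from where the row before left it, along the tool's axes as they then stand; what a row does not reach is not made up. A row lasts 1/10 s, in which the tool goes at most 50 mm and 8.59 degrees, less where a joint would pass 70% of its speed; a pose out of reach is approached as far as the arm can. A call with a gripper value outside its range is refused whole. The fingers move at their own pace and stop on an object; "force" is the grip in N (left out, the last holds). Time passes only in rows, so rows that do not move let the fingers close. It gives the time, the measured TCP pose, the force, the opening and the grip force at its end, in the units of the state.
- bot.read_state(): the state, without advancing time (a new reading comes with each control period).
- bot.capture(name): name is "scene" or "top"; returns the picture (420x560x3 uint8, red, green, blue); there is no depth.
- bot.camera_model(name): a dict with "fov_y" (degrees; the focal length in pixels is half the picture's height over the tangent of half this angle, whatever the lens; pixels are square), "cx", "cy" (the principal point, pixels), "k1" (the pictures are not rectified: a ray, as slopes to the right and down, at radius r is drawn at 1 + k1 r^2 times it, then the intrinsics apply), "R" (3x3) and "t" (3): a world point X has camera coordinates R X + t. Camera axes: x right, y down, z forward; pixel columns grow to the right and rows downward; lengths in m; the calibration is good to about 2 mm. A picture is of the moment at which its call begins. camera_model takes no time and is no camera call.
- bot.close_job(): hands the job in; it is judged then, once.
Trained networks look in the newest picture that a camera, given by its name, has taken for a name from the list of things; names that differ only in an ending like _2 or _b are one class to them, and where a whole thing is asked for, a point or a joint stands for the part that bears it (a point fixed in the world has none). Each returns a list of dicts, best first, with "score" (0 to 1); they miss things now and then, are a little off and sometimes report something else, mostly with a low value. They report only what shows in the picture. A call takes as long as a camera call. They do not tell look-alikes from the thing itself.
- bot.spot_in(query, camera): "centre" ([column, row] as shares, 0 to 1, of the picture: columns of its width, rows of its height, amid what is visible of it).
- bot.silhouettes(query, camera): "pixels" (420x560 bool, what is visible of it) and "centre" ([column, row] as shares, 0 to 1, of the picture: columns of its width, rows of its height, amid what is visible of it).
The state is a dict: "t": time; "joint_pos": joint angles; "joint_velocities": joint speeds; "joint_efforts": joint torques, N m; "tool_pos": TCP position; "tcp_rot": TCP orientation; "force": force on the tool from outside, world axes, zero at the start; "moment": the same for the moment, N m; "opening": finger opening in m; "gripper_force": force on a finger pad.
Only numpy, scipy, OpenCV 4.12 (cv2) and the standard library are available. Lean on these libraries where they do the work, as an engineer would, in place of code of your own. Each camera call takes 0.05 s, during which the arm holds its last target. There are 200 camera calls.

TASK

Pick the loaded caddy up off the desk by its carrying bar and hang it by that bar in both notches of the cradle on the spring-balanced desk arm, keeping it upright. Let it down gently with the arm as the arm sinks, and let go only once the arm has settled and carries the whole weight, so that the arm neither drops nor springs up and is never pushed hard. Leave the caddy hanging still and clear of the desk, and do not disturb the mug, the stapler and the hole punch.

Things in the scene. Friction and masses are not known exactly. Their poses are not given: they have to be found in the camera images.
- caddy: Grey plastic desk caddy, loose: open tray 90 mm (x) by 142 mm (y), 50 mm high, contents fixed in it and below its rim; at the middle of each short end (y = +-68 mm) an upright 22 mm wide, 6 mm thick, and a level carrying bar between them. Origin: centre of its underside, z up. It may hang either way round. Its mass varies from 0.30 to 0.85 kg.
- caddy_bar (a point): Middle of the caddy's round steel carrying bar, on its axis: 10 mm thick, 135 mm above the caddy's underside, along this frame's y, 130 mm free between the uprights, 80 mm of open window between bar and tray rim. Grip it at its middle; the weight is centred below within a few mm.
- balancer: Fixed stand of the spring arm: dark steel foot 116 mm across, aluminium post 30 mm thick, black head up to 253 mm high that holds the arm's level pivot at 235 mm. Origin: centre of the foot's underside. The arm reaches from the pivot along the stand's own -x (towards the robot, give or take its yaw).
- spring_arm (a joint): Angle of the spring arm, rad: 0 = empty, held at its top stop, rising 0.3 rad from pivot to cradle; 0.3 = level; 0.9 = bottom stop. Yields from about 1 N on the cradle; each further newton lowers it about 18 mm, so the caddy settles it 30 to 130 mm (0.15 to 0.68 rad) down depending on its mass. Lightly damped: weight let go too early makes it drop and bob.
- cradle (a point): Where the middle of the caddy's bar lies when hung: on the spring arm, 200 mm from the pivot, midway between two prongs, 5 mm above the notch floors. The frame turns with the arm: x along the arm to the pivot, y along the resting bar. Each prong has one open-topped notch, 18 mm wide at its floor, 32 mm at its mouth, with sides 20 mm high.
- fork (a point): Middle of the arm's crossbar, 87 mm nearer the pivot than the cradle, where two prongs start (9 mm wide, 8 mm thick, at y = +-42 mm, 75 mm apart inside: room for the gripper) and run to 20 mm beyond the notches' centres. Axes as the cradle's. The caddy comes in from the prongs' free end, bar above and tray below them, then down into the notches.
- mug: White mug, 76 mm across, 90 mm high, with a handle; bystander. Origin: centre of its underside.
- stapler: Black stapler, 125 x 34 x 52 mm; bystander. Origin: centre of its underside.
- punch: Two-hole punch, grey base and dark steel lever, 100 x 75 x 56 mm; bystander. Origin: centre of its underside.
Things that resemble listed ones, but are neither listed nor needed, are in the scene too. Leave any blue or green look-alike of the caddy alone.

How it is judged:
By the outcome, as a careful person would: the job done as asked, in the order asked, and still so for the second after the job is handed in, with the robot touching nothing.
It also fails if it takes over 69 s, if anything falls off the work surface, if the arm or the gripper's body presses on something with over 40 N, if the wrist force passes 120 N, or if a joint passes its speed limit or range.

## Working session

There is one attempt and no reset: what is moved stays moved. The work goes in short steps, Python scripts to look and compute and a tool call to move; the robot and the scene stay as the last step left them, time stands still between calls to the robot, and variables do not carry over. Pictures are saved under pics/ and viewed, at most 10 in all, crops included, and the job is handed in when it is done.

Besides the shell and the picture viewer there is one more tool, called as name([rows], argument=value, ...), one row to a line, values as JSON. send_rows: Moves the arm, as the interface text tells. Its arguments: {"type":"object","properties":{"targets":{"type":"array"},"force":{"type":"number"}},"required":["targets"]}

```bash
mkdir -p pics; cat > h.py <<'E'
import numpy as np, cv2
from bench import bot
def K(n):
    m=bot.camera_model(n); f=210/np.tan(np.radians(m["fov_y"])/2)
    return m,np.array([[f,0,m["cx"]],[0,f,m["cy"]],[0,0,1]]),np.array([m["k1"],0,0,0,0.])
def proj(n,X):
    m,k,d=K(n); R=np.array(m["R"]);t=np.array(m["t"])
    x=(R@np.atleast_2d(X).T).T+t; s=x[:,:2]/x[:,2:]; r2=(s**2).sum(1,keepdims=True)
    s=s*(1+d[0]*r2); return s*k[0,0]+k[:2,2]
def ray(n,px):
    m,k,d=K(n); R=np.array(m["R"]);t=np.array(m["t"])
    s=cv2.undistortPoints(np.array([[px]],float),k,d)[0,0]
    v=R.T@np.array([s[0],s[1],1]); return -R.T@t,v/np.linalg.norm(v)
def onz(n,px,z):
    c,v=ray(n,px); return c+v*(z-c[2])/v[2]
def tri(a,b):
    A=0;B=0;
    for n,p in((a),(b)):
        c,v=ray(n,p);P=np.eye(3)-np.outer(v,v);A=A+P;B=B+P@c
    return np.linalg.solve(A,B)
def save(im,f,s=1): cv2.imwrite(f,cv2.resize(im[:,:,::-1],None,fx=s,fy=s,interpolation=cv2.INTER_CUBIC))
E
python3 - <<'E'
from h import *
for n in("scene","top"):
    im=bot.capture(n); save(im,f"pics/{n}0.png",1.4)
    m=bot.camera_model(n); print(n,m["fov_y"],m["k1"],-np.array(m["R"]).T@m["t"])
    for q in("caddy","caddy_bar","balancer","cradle","fork","mug","stapler","punch"):
        print(q,[(round(d["score"],2),np.round(np.array(d["centre"])*[560,420]).tolist()) for d in bot.spot_in(q,n)[:4]])
s=bot.read_state();print(s["t"],s["tool_pos"],np.round(s["tcp_rot"],2).tolist(),s["force"],s["opening"],bot.pinch_z)
E
```

```text
scene 56.559455930163324 0.02949472838316422 [ 1.18070568 -0.15808045  0.86262276]
caddy [(0.93, [174.0, 251.0]), (0.87, [154.0, 329.0]), (0.75, [176.0, 197.0]), (0.65, [280.0, 268.0])]
caddy_bar [(0.86, [178.0, 197.0]), (0.81, [159.0, 329.0]), (0.69, [277.0, 271.0]), (0.67, [176.0, 250.0])]
balancer [(0.84, [379.0, 275.0])]
cradle [(0.89, [381.0, 210.0])]
fork [(0.93, [384.0, 211.0])]
mug [(0.82, [244.0, 339.0])]
stapler [(0.89, [254.0, 221.0])]
punch [(0.96, [373.0, 193.0])]
top 49.44599998666706 -0.15238621481873862 [0.30051117 0.02463319 1.46510701]
caddy [(0.98, [377.0, 165.0]), (0.94, [281.0, 190.0]), (0.72, [355.0, 231.0]), (0.58, [353.0, 299.0])]
caddy_bar [(0.79, [280.0, 185.0]), (0.71, [352.0, 297.0]), (0.64, [370.0, 167.0]), (0.61, [361.0, 229.0])]
balancer [(0.75, [217.0, 143.0])]
cradle [(0.77, [210.0, 147.0])]
fork [(0.78, [209.0, 150.0])]
mug [(0.62, [317.0, 140.0])]
stapler [(0.64, [283.0, 250.0])]
punch [(0.65, [211.0, 150.0]), (0.62, [165.0, 251.0])]
0.9 [ 0.30194403 -0.60370239  0.23128908] [[0.89, 0.45, -0.0], [0.45, -0.89, -0.0], [-0.0, 0.0, -1.0]] [ 0.12426097 -1.28427343 -0.50262906] 0.08551576889405141 -0.0187
```

View pics/scene0.png

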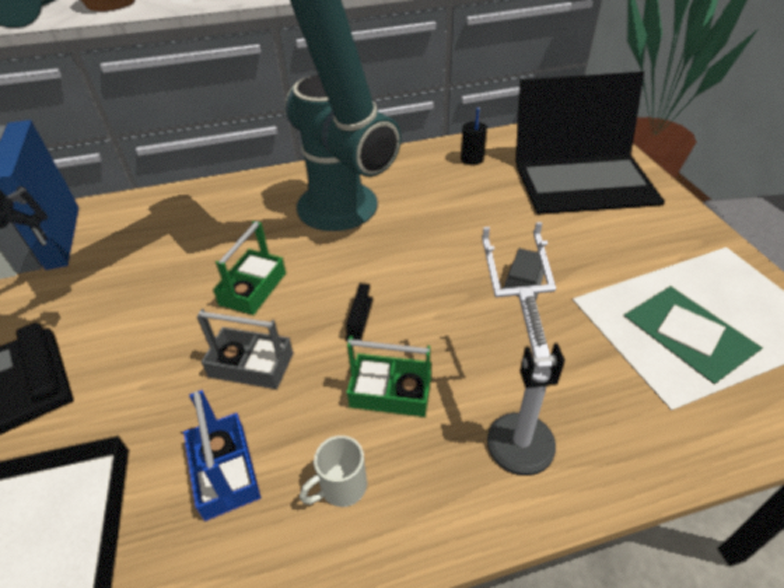

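View pics/top0.png

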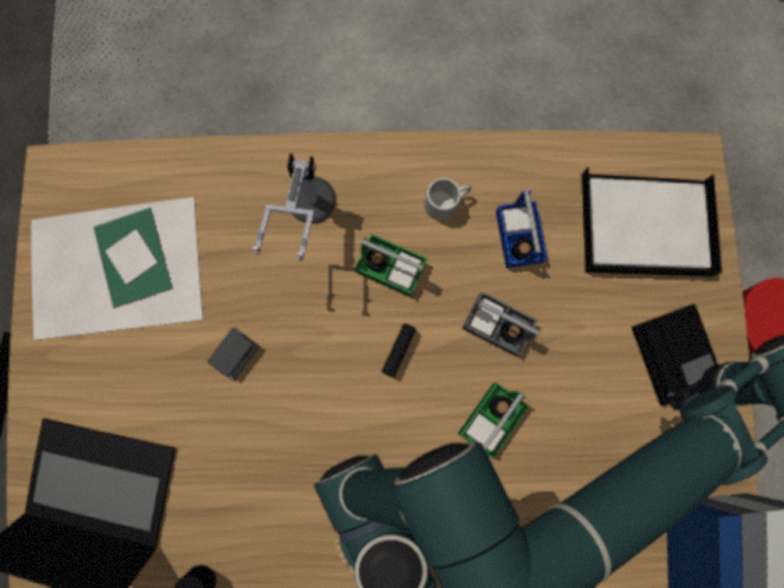

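The grey caddy is at about (174,251) in the scene picture and (355,231) in the top picture. The cradle's prongs are at scene (348,167) and (385,163), and at top (184,177) and (215,182). I'll zoom in on both.

```bash
python3 - <<'E'
from h import *
R={"scene":[(130,205),(330,150)],"top":[(310,195),(165,100)]}
rows=[]
for n in R:
    im=bot.capture(n)
    cs=[]
    for (x,y) in R[n]:
        w=100;hh=75 if not(n=="top" and x==165) else 90
        c=cv2.resize(im[y:y+75,x:x+100] if hh==75 else im[105:180+5,155:255][:75+5],(400,300) if hh==75 else (400,320),interpolation=cv2.INTER_CUBIC)[:300 if hh==75 else 320]
        c=cv2.copyMakeBorder(c,0,320-c.shape[0],0,0,cv2.BORDER_CONSTANT)
        cs.append(c[:300] if hh==75 else c[20:320])
    rows.append(np.hstack(cs))
save(np.vstack(rows),"pics/z1.png")
# origins: scene caddy (130,205); scene cradle(330,150); top caddy(310,195); top cradle (155,110); scale 4
E
```

```text
(no output)
```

View pics/z1.png

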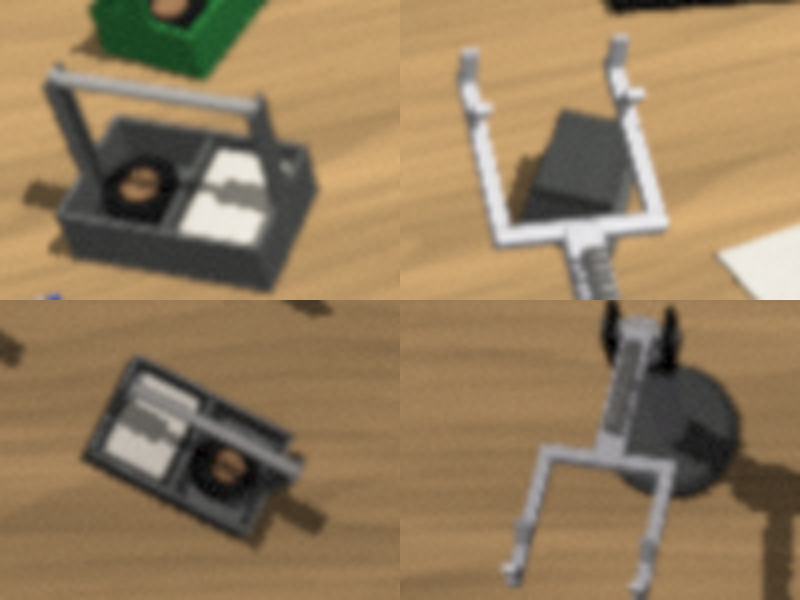

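```bash
cat > m.py <<'E'
from h import *
from scipy.optimize import least_squares
# caddy: params x,y,yaw
def ends(p,z=.135,h=.065):
    u=np.array([-np.sin(p[2]),np.cos(p[2])])
    return np.array([[*(p[:2]+h*u),z],[*(p[:2]-h*u),z]])
obs={"scene":np.array([[193.8,231.3],[145.5,224.3]]),"top":np.array([[342.5,218.8],[384.5,237]])}
f=lambda p:np.concatenate([(proj(n,ends(p))-obs[n]).ravel() for n in obs])
r=least_squares(f,[.5,-.15,0]);print("caddy",r.x[:2],np.degrees(r.x[2]),np.round(r.fun,1))
for a,b in zip(obs["scene"],obs["top"]): print(tri(("scene",a),("top",b)))
# balancer
def bal(p,q=0,pts=((87+113-87,-42),(113,42))):
    x,y,yaw=p[:3]; a=.3-q; o=[]
    X=np.array([np.cos(yaw),np.sin(yaw),0]);Y=np.array([-np.sin(yaw),np.cos(yaw),0])
    for L,s in pts:
        o.append(np.array([x,y,.235])-X*np.cos(a)*L/1e3+np.array([0,0,np.sin(a)*L/1e3])+Y*s/1e3)
    return np.array(o)
ob={"scene":np.array([[355,209.5],[395.5,206.3]]),"top":np.array([[223,151.8],[191.3,148]])}
f=lambda p:np.concatenate([(proj(n,bal(p))-ob[n]).ravel() for n in ob])
r=least_squares(f,[.8,.15,0]);print("bal",r.x[:2],np.degrees(r.x[2]),np.round(r.fun,1))
for a,b in zip(ob["scene"],ob["top"]): print(tri(("scene",a),("top",b)))
P=bal(r.x,0,((200,0),(200,-42),(200,42),(220,-42),(220,42)));print(P);print(proj("scene",P),proj("top",P))
print("foot",onz("top",[155+280/4,110+130/4],.01), proj("top",[[*r.x[:2],.01]]))
E
python3 m.py
```

```text
caddy [ 0.46123784 -0.26591811] -26.68774119432279 [ 0.  -1.2 -0.6 -0.2  1.  -0.7 -1.4 -0.4]
[ 0.4890863  -0.20732303  0.12907659]
[ 0.43083    -0.32569065  0.13351577]
bal [0.77593269 0.15988774] -10.357169118901249 [ 0.5 -0.2 -1.2 -0.6 -1.1 -0.2  0.5 -0.9]
[0.66194567 0.13593761 0.26809468]
[0.67627955 0.22353711 0.26458543]
[[0.58797862 0.19423855 0.29410404]
 [0.5804277  0.1529229  0.29410404]
 [0.59552954 0.23555421 0.29410404]
 [0.56163229 0.15635798 0.30001445]
 [0.57673413 0.23898929 0.30001445]]
[[366.58919188 173.14484755]
 [348.01376054 174.78801656]
 [385.09000647 171.50465486]
 [346.39050504 167.29221413]
 [383.08823406 164.07768793]] [[199.84850627 176.32435306]
 [215.43674033 178.72795074]
 [184.35718765 173.94279629]
 [213.89343501 185.23513156]
 [182.58385218 180.38494494]]
foot [0.77153742 0.15212065 0.01      ] [[222.66894517 141.29710899]]
```

send_rows([
  [[-1, 2, -1.5, 0, 0], [-1, 4, -3.1, 0, 0], [-1, 4, -3.1, 0, 0], [-1, 4, -3.1, 0, 0], [-1, 4, -3.1, 0, 0]],
], force=60)

```text
t: 1.5
tool_pos: [0.4002, -0.3994, 0.2314]
tcp_rot: [[0.895, 0.447, 0.001], [0.447, -0.895, -0.0], [0.0, 0.0, -1.0]]
force: [1.4, 0.3, 0.1]
opening: 0.0852
gripper_force: 0.0
```

send_rows([
  [[-1, 4, -3.1, 0, 0], [-1, 4, -3.1, 0, 0], [-1, 2.5, -2, 0, 0], [-1, 0, 0, 0, -8], [-1, 0, 0, 0, -8]],
])

```text
t: 2.0
tool_pos: [0.4571, -0.2804, 0.2316]
tcp_rot: [[0.731, 0.683, 0.0], [0.683, -0.731, -0.0], [0.0, 0.001, -1.0]]
force: [-0.1, 0.3, 0.0]
opening: 0.0852
gripper_force: 0.0
```

send_rows([
  [[-1, 0, 0, 0, -8], [-1, 0, 0, 0, -8], [-1, 0, 0, 0, -4.7], [-1, 0, 0, 0, 0]],
])

```text
t: 2.4
tool_pos: [0.4564, -0.2818, 0.2314]
tcp_rot: [[0.45, 0.893, 0.0], [0.893, -0.45, -0.0], [-0.0, 0.0, -1.0]]
force: [-0.1, 0.7, -0.6]
opening: 0.0855
gripper_force: 0.0
```

```bash
cat >> h.py <<'E'
def to(xyz,barang):
    s=bot.read_state();R=np.array(s["tcp_rot"]);d=R.T@(np.array(xyz)-s["tool_pos"])
    print("t",s["t"],"pos",np.round(s["tool_pos"],4),"delta cm",np.round(d*100,2),"roll",round(-(barang-np.degrees(np.arctan2(R[1,0],R[0,0]))),2),"F",np.round(s["force"],2),"M",np.round(s["moment"],2),"open",round(s["opening"],4),"grip",round(s["gripper_force"],1))
E
python3 - <<'E'
from h import *
to([.461,-.266,.116],63.3)
for n in("scene","top"): im=bot.capture(n); save(im[170:320,90:290] if n=="scene" else im[150:300,270:470],f"pics/{n}1.png",4)
E
```

```text
t 2.4 pos [ 0.4564 -0.2818  0.2314] delta cm [ 1.62 -0.3  11.54] roll -0.01 F [-0.08  0.7  -0.57] M [0.   0.03 0.  ] open 0.0855 grip 0.0
```

View pics/scene1.png

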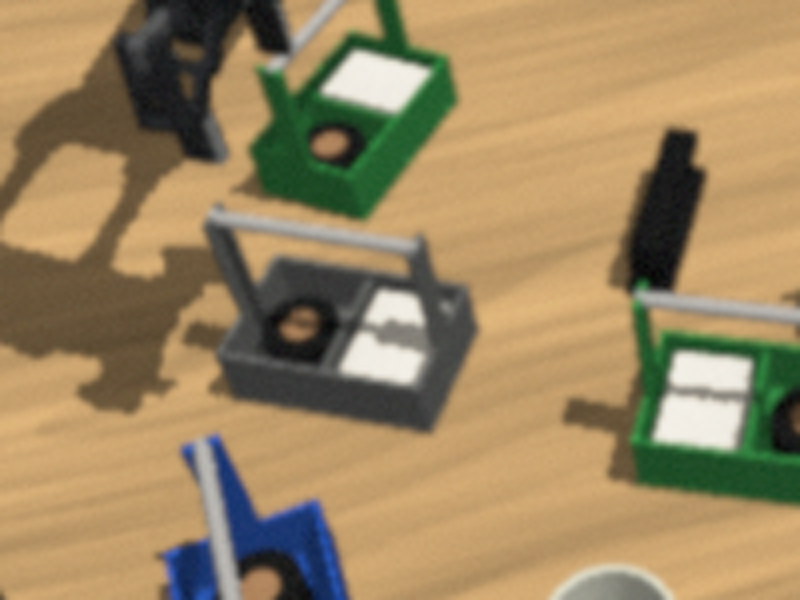

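The gripper hangs above the grey caddy, up and to the left in the crop because of its height. The bar runs from crop (215,213) to (420,243). Next I descend.

send_rows([
  [[-1, 0.8, -0.15, 2, 0], [-1, 0.8, -0.15, 2.5, 0], [-1, 0, 0, 2.5, 0], [-1, 0, 0, 2.5, 0], [-1, 0, 0, 2, 0]],
])

```text
t: 3.0
tool_pos: [0.4604, -0.2658, 0.1148]
tcp_rot: [[0.451, 0.892, -0.001], [0.892, -0.451, 0.001], [0.0, -0.001, -1.0]]
force: [0.1, -0.2, 0.5]
opening: 0.0856
gripper_force: 0.0
```

send_rows([
  [[1, 0, 0, 0, 0], [1, 0, 0, 0, 0], [1, 0, 0, 0, 0], [1, 0, 0, 0, 0], [1, 0, 0, 0, 0]],
])

```text
t: 3.5
tool_pos: [0.4617, -0.2667, 0.1176]
tcp_rot: [[0.45, 0.893, 0.002], [0.893, -0.45, -0.001], [-0.0, 0.002, -1.0]]
force: [1.6, -0.2, 0.1]
opening: 0.0121
gripper_force: 0.6
```

send_rows([
  [[1, 0, 0, 0, 0], [1, 0, 0, 0, 0], [1, 0, 0, 0, 0], [1, 0, 0, 0, 0], [1, 0, 0, 0, 0]],
])

```text
t: 4.0
tool_pos: [0.4621, -0.2664, 0.1173]
tcp_rot: [[0.45, 0.893, 0.002], [0.893, -0.45, -0.001], [0.0, 0.002, -1.0]]
force: [3.2, 2.2, 5.4]
opening: 0.008
gripper_force: 58.8
```

```bash
python3 - <<'E'
from h import *
to([.461,-.266,.116],63.3)
A=[bot.capture("scene")[170:320,90:290],bot.capture("top")[150:300,270:470]]
save(np.vstack(A),f"pics/g1.png",2)
E
```

```text
t 4.0 pos [ 0.4621 -0.2664  0.1173] delta cm [-0.01 -0.11  0.13] roll -0.03 F [3.24 2.17 5.42] M [ 0.33 -0.48 -0.02] open 0.008 grip 58.8
```

View pics/g1.png

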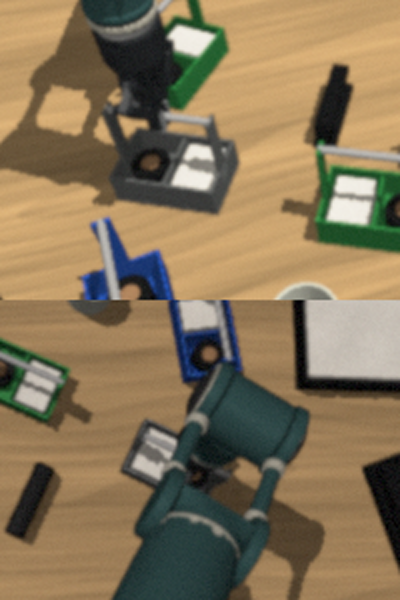

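send_rows([
  [[1, 0, 0, -0.3, 0], [1, 0, 0, -0.5, 0], [1, 0, 0, -0.7, 0], [1, 0, 0, -0.5, 0], [1, 0, 0, 0, 0]],
], force=80)

```text
t: 4.6
tool_pos: [0.4613, -0.2666, 0.1372]
tcp_rot: [[0.45, 0.893, 0.001], [0.893, -0.45, -0.001], [-0.0, 0.001, -1.0]]
force: [-0.2, -0.1, -3.4]
opening: 0.0067
gripper_force: 77.9
```

send_rows([
  [[1, 0, 0, -1.5, 0], [1, 0, 0, -2.5, 0], [1, 0, 0, -3.5, 0], [1, 0, 0, -3.5, 0], [1, 0, 0, -3.5, 0]],
])

```text
t: 5.1
tool_pos: [0.4606, -0.266, 0.2834]
tcp_rot: [[0.45, 0.893, 0.0], [0.893, -0.45, -0.0], [-0.0, 0.0, -1.0]]
force: [0.4, -0.5, -4.1]
opening: 0.0071
gripper_force: 78.1
```

send_rows([
  [[1, 0, 0, -2.5, 0], [1, 0, 0, -1.5, 0], [1, 0, 0, 0, 0], [1, 0, 0, 0, 0], [1, 0, 0, 0, 0]],
])

```text
t: 5.6
tool_pos: [0.4599, -0.2656, 0.319]
tcp_rot: [[0.45, 0.893, -0.003], [0.893, -0.45, 0.002], [0.0, -0.004, -1.0]]
force: [0.9, -0.4, -2.8]
opening: 0.0072
gripper_force: 78.1
```

```bash
python3 - <<'E'
from h import *
to([.45,.219,.322],79.6)
A=[bot.capture("scene")[130:320,50:290],bot.capture("top")[150:300,270:510]]
save(np.vstack(A),f"pics/g2.png",1.7)
for n,q in(("scene","punch"),("top","punch"),("top","stapler"),("top","mug"),("scene","mug"),("top","caddy")):
  for d in bot.spot_in(q,n)[:5]:
    print(n,q,d["score"],np.round(onz(n,np.array(d["centre"])*[560,420],.03),3))
E
```

```text
t 5.6 pos [ 0.4599 -0.2656  0.319 ] delta cm [ 42.83 -22.68  -0.2 ] roll -16.33 F [ 0.9  -0.42 -2.8 ] M [0.08 0.02 0.  ] open 0.0072 grip 78.1
scene punch 0.85 [0.402 0.333 0.03 ]
top punch 0.93 [0.405 0.348 0.03 ]
top stapler 0.98 [ 0.421 -0.031  0.03 ]
top stapler 0.68 [0.743 0.203 0.03 ]
top mug 0.94 [ 0.773 -0.154  0.03 ]
scene mug 0.87 [ 0.748 -0.146  0.03 ]
top caddy 0.92 [ 0.491 -0.276  0.03 ]
top caddy 0.83 [ 0.679 -0.336  0.03 ]
top caddy 0.73 [ 0.597 -0.022  0.03 ]
```

View pics/g2.png

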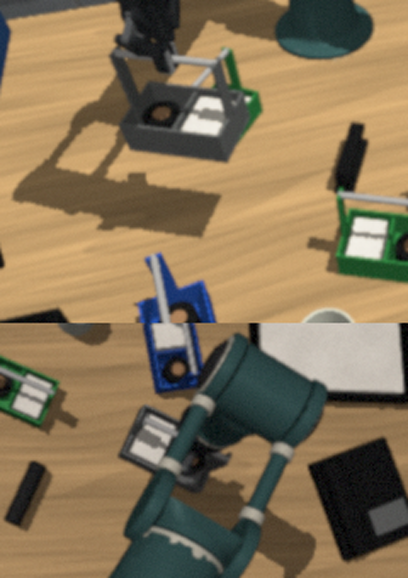

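```bash
python3 - <<'E'
from h import *
u=np.array([.45,.893,0]);g=np.array([.4599,-.2656,.319+.018])
print(proj("scene",[g,g+.071*u,g-.071*u,g+.01*u]))
a=bot.capture("scene")[145:185,110:200]; save(a,"pics/g3.png",8)
E
```

```text
[[147.28102862 163.84341996]
 [178.66312847 167.09198109]
 [116.47840633 160.64417537]
 [151.66484783 164.29788119]]
```

View pics/g3.png

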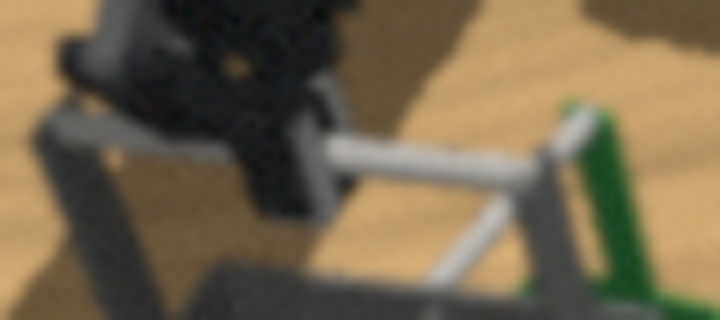

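Measured bar ends (116,161) and (179,166) match the projection of a centred grasp to about 1 px, and the caddy hangs upright. Next I carry it across.

send_rows([
  [[1, 0.9, -0.5, 0, 0], [1, 1.8, -0.9, 0, 0], [1, 2.6, -1.4, 0, 0], [1, 3.1, -1.6, 0, 0], [1, 3.1, -1.6, 0, 0]],
])

```text
t: 6.55
tool_pos: [0.4587, -0.1348, 0.3214]
tcp_rot: [[0.45, 0.893, 0.0], [0.893, -0.45, 0.0], [0.001, 0.0, -1.0]]
force: [0.4, -0.2, -3.4]
opening: 0.0071
gripper_force: 78.0
```

send_rows([
  [[1, 3.1, -1.6, 0, 0], [1, 3.1, -1.6, 0, 0], [1, 3.1, -1.7, 0, 0], [1, 3.1, -1.7, 0, 0], [1, 3.1, -1.7, 0, 0]],
])

```text
t: 7.05
tool_pos: [0.454, 0.0412, 0.3216]
tcp_rot: [[0.45, 0.893, 0.001], [0.893, -0.45, 0.0], [0.001, 0.0, -1.0]]
force: [0.4, -0.6, -3.4]
opening: 0.0069
gripper_force: 78.1
```

send_rows([
  [[1, 3.1, -1.7, 0, 0], [1, 3.1, -1.6, 0, 0], [1, 3.1, -1.6, 0, 0], [1, 2.6, -1.4, -0.1, 0], [1, 1.8, -0.9, -0.1, 0]],
])

```text
t: 7.55
tool_pos: [0.451, 0.1966, 0.3235]
tcp_rot: [[0.448, 0.894, -0.0], [0.894, -0.448, 0.001], [0.001, -0.001, -1.0]]
force: [-0.4, 0.3, -2.7]
opening: 0.0069
gripper_force: 78.0
```

send_rows([
  [[1, 0.9, -0.5, 0, 0], [1, 0, 0, 0, -3], [1, 0, 0, 0, -6], [1, 0, 0, 0, -5], [1, 0, 0, 0, -2.3]],
])

```text
t: 8.05
tool_pos: [0.4512, 0.204, 0.3233]
tcp_rot: [[0.179, 0.984, -0.0], [0.984, -0.179, -0.0], [-0.0, -0.0, -1.0]]
force: [-0.1, -0.1, -3.2]
opening: 0.0071
gripper_force: 78.1
```

send_rows([
  [[1, 0, 0, 0, 0], [1, 0, 0, 0, 0], [1, 0, 0, 0, 0], [1, 0, 0, 0, 0], [1, 0, 0, 0, 0]],
])

```text
t: 8.55
tool_pos: [0.4515, 0.2043, 0.3233]
tcp_rot: [[0.181, 0.983, -0.0], [0.983, -0.181, -0.0], [-0.0, -0.0, -1.0]]
force: [0.4, -1.2, -3.0]
opening: 0.0075
gripper_force: 78.1
```

```bash
python3 - <<'E'
from h import *
to([.45,.219,.322],79.6)
to([.588,.194,.322],79.6)
A=[bot.capture("scene")[100:250,280:480],bot.capture("top")[80:230,130:330]]
save(np.hstack(A),f"pics/a1.png",2)
E
```

```text
t 8.55 pos [0.4515 0.2043 0.3233] delta cm [ 1.42 -0.42  0.13] roll -0.05 F [ 0.43 -1.21 -3.04] M [-0.04 -0.03 -0.02] open 0.0075 grip 78.1
t 8.55 pos [0.4515 0.2043 0.3233] delta cm [ 1.47 13.61  0.13] roll -0.05 F [ 0.43 -1.21 -3.04] M [-0.04 -0.03 -0.02] open 0.0075 grip 78.1
```

View pics/a1.png

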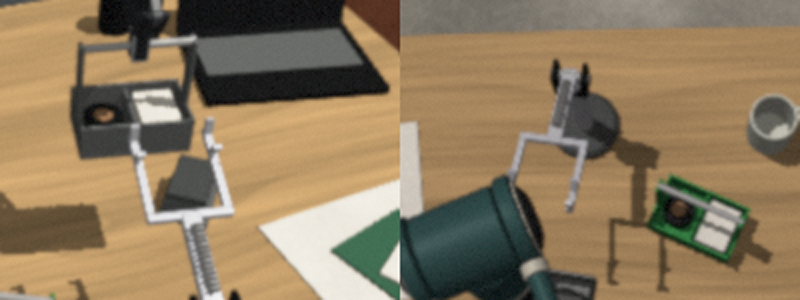

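send_rows([
  [[1, 0.7, 0, 0, 0], [1, 0.7, 0.5, 0, 0], [1, 0, 1.2, 0, 0], [1, 0, 1.8, 0, 0], [1, 0, 2, 0, 0]],
])

```text
t: 9.15
tool_pos: [0.5098, 0.2079, 0.3232]
tcp_rot: [[0.18, 0.984, 0.001], [0.984, -0.18, -0.0], [-0.0, 0.001, -1.0]]
force: [0.7, -0.1, -3.1]
opening: 0.0073
gripper_force: 78.1
```

send_rows([
  [[1, 0, 2, 0, 0], [1, 0, 2, 0, 0], [1, 0, 1.8, 0, 0], [1, 0, 1.4, 0, 0], [1, 0, 0.9, 0, 0]],
])

```text
t: 9.65
tool_pos: [0.5897, 0.1927, 0.3226]
tcp_rot: [[0.182, 0.983, -0.0], [0.983, -0.182, -0.0], [-0.001, -0.0, -1.0]]
force: [-0.3, 0.3, -3.5]
opening: 0.0072
gripper_force: 78.1
```

send_rows([
  [[1, 0, 0, 0, 0], [1, 0, 0, 0, 0], [1, 0, 0, 0, 0], [1, 0, 0, 0, 0]],
])

```text
t: 10.05
tool_pos: [0.5872, 0.1937, 0.3236]
tcp_rot: [[0.18, 0.984, 0.0], [0.984, -0.18, 0.0], [0.0, 0.0, -1.0]]
force: [-0.9, -0.3, -2.3]
opening: 0.0073
gripper_force: 78.1
```

```bash
python3 - <<'E'
from h import *
to([.588,.194,.322],79.6)
save(bot.capture("scene")[120:240,310:470],f"pics/a2.png",5)
E
```

```text
t 10.05 pos [0.5872 0.1937 0.3236] delta cm [0.04 0.07 0.16] roll 0.01 F [-0.87 -0.28 -2.29] M [ 0.    0.   -0.02] open 0.0073 grip 78.1
```

View pics/a2.png

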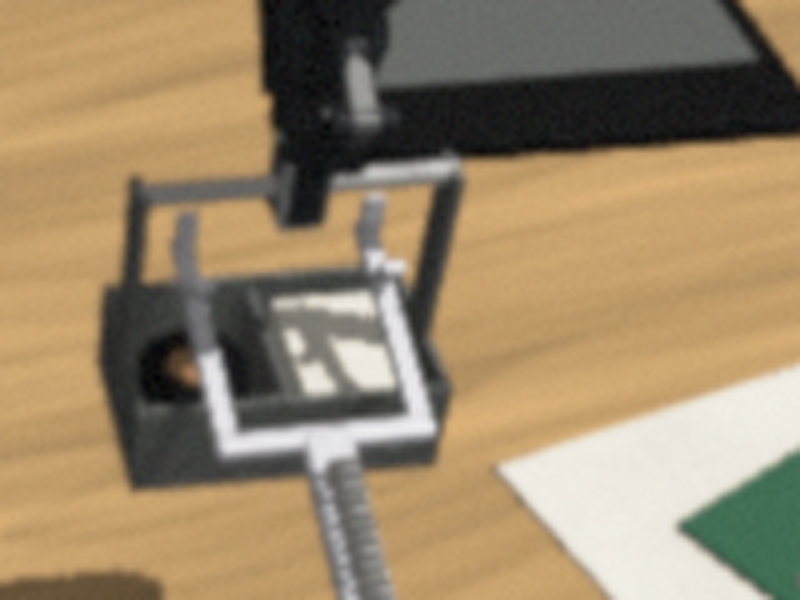

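```bash
python3 - <<'E'
from h import *
x0,y0,yaw,a=.77593,.15989,np.radians(-10.357),.3
X=np.array([np.cos(yaw),np.sin(yaw),0]);Y=np.array([-np.sin(yaw),np.cos(yaw),0]);Z=np.array([0,0,1.])
ax=X*np.cos(a)-Z*np.sin(a); az=Z*np.cos(a)+X*np.sin(a)
P0=np.array([x0,y0,.235])
im=bot.capture("scene")[120:240,310:470]; im=cv2.resize(im,None,fx=5,fy=5,interpolation=cv2.INTER_CUBIC)
for s in(-.042,.042):
    pts=[P0-ax*L/1e3+az*h/1e3+Y*s for L,h in((220,-13),(220,15),(216,15),(209,-5),(191,-5),(184,15),(180,15),(180,-5),(113,-5))]
    q=((proj("scene",pts)-[310,120])*5+2).astype(int); cv2.polylines(im,[q],False,(255,0,0),1)
g=np.array([.5872,.1937,.3416]);u=np.array([.18,.984,0])
q=((proj("scene",[g-.065*u,g+.065*u])-[310,120])*5+2).astype(int);cv2.polylines(im,[q],False,(0,255,255),1)
save(im,"pics/a3.png")
E
```

```text
(no output)
```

View pics/a3.png

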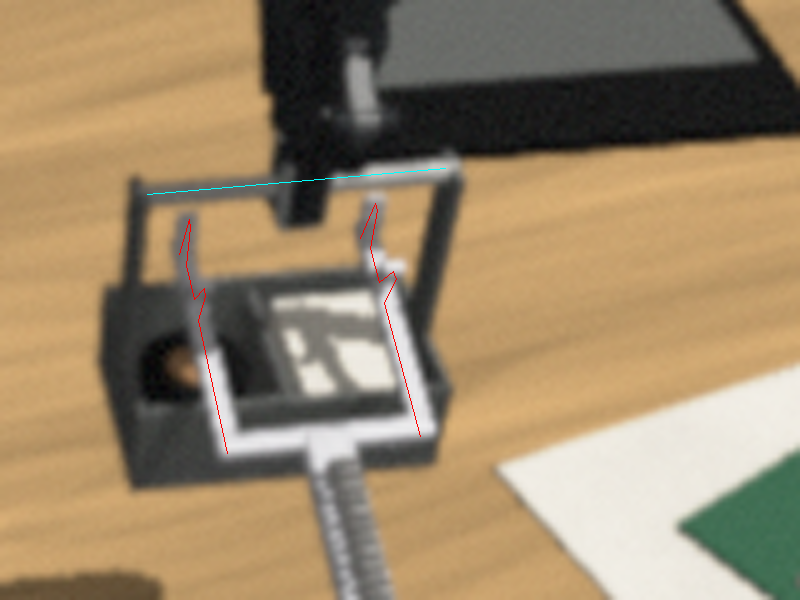

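The fork model overlays the picture within about 2 px and the bar sits over the notches. I lower it now.

send_rows([
  [[1, 0, 0.1, 0.6, 0], [1, 0, 0, 1, 0], [1, 0, 0, 1, 0], [1, 0, 0, 0.7, 0], [1, 0, 0, 0.4, 0]],
])

```text
t: 10.65
tool_pos: [0.588, 0.1931, 0.2844]
tcp_rot: [[0.181, 0.983, -0.003], [0.983, -0.181, -0.001], [-0.001, -0.002, -1.0]]
force: [0.4, -0.1, -1.3]
opening: 0.0073
gripper_force: 78.1
```

send_rows([
  [[1, 0, 0, 0.3, 0], [1, 0, 0, 0.3, 0], [1, 0, 0, 0.2, 0], [1, 0, 0, 0.2, 0], [1, 0, 0, 0, 0]],
])

```text
t: 11.15
tool_pos: [0.5889, 0.1934, 0.2764]
tcp_rot: [[0.181, 0.983, 0.0], [0.983, -0.181, 0.0], [0.0, 0.0, -1.0]]
force: [0.1, -0.5, -2.1]
opening: 0.0072
gripper_force: 78.2
```

send_rows([
  [[1, 0, -0.05, 0.2, 0], [1, 0, -0.05, 0.2, 0], [1, 0, -0.05, 0.2, 0], [1, 0, -0.05, 0.2, 0], [1, 0, -0.05, 0.2, 0]],
])

```text
t: 11.65
tool_pos: [0.5864, 0.1938, 0.2662]
tcp_rot: [[0.181, 0.983, 0.0], [0.983, -0.181, 0.0], [0.0, 0.0, -1.0]]
force: [1.0, 0.3, -0.7]
opening: 0.0071
gripper_force: 78.3
```

send_rows([
  [[1, 0, -0.05, 0.2, 0], [1, 0, -0.05, 0.2, 0], [1, 0, -0.05, 0.2, 0], [1, 0, -0.05, 0.2, 0], [1, 0, -0.05, 0.2, 0]],
])

```text
t: 12.15
tool_pos: [0.5844, 0.1941, 0.2563]
tcp_rot: [[0.181, 0.983, 0.001], [0.984, -0.181, -0.0], [0.0, 0.001, -1.0]]
force: [2.2, -0.0, -1.5]
opening: 0.0073
gripper_force: 78.3
```

send_rows([
  [[1, 0, 0, 0, 0], [1, 0, 0, 0, 0], [1, 0, 0, 0, 0]],
])

```text
t: 12.45
tool_pos: [0.5841, 0.1942, 0.2565]
tcp_rot: [[0.181, 0.984, 0.0], [0.984, -0.181, -0.0], [0.0, 0.0, -1.0]]
force: [2.6, 0.2, -1.7]
opening: 0.0073
gripper_force: 78.3
```

```bash
cat > av.py <<'E'
from h import *
F=[]
for i in range(8):
    im=bot.capture("scene"); s=bot.read_state(); F.append([*s["force"],*s["moment"]])
print(s["t"],s["tool_pos"],np.mean(F,0).round(2),np.std(F,0).round(2))
save(im[120:240,310:470],"pics/av.png",5)
E
python3 av.py
```

```text
12.85 [0.58392179 0.19417369 0.25631529] [ 2.24 -0.19 -0.81 -0.05 -0.37  0.04] [0.5  0.44 0.64 0.03 0.02 0.03]
```

View pics/av.png

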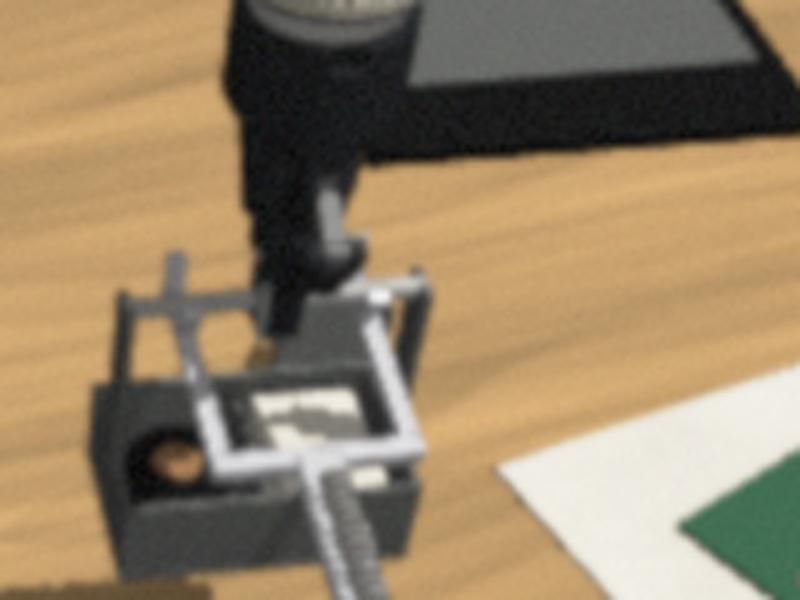

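```bash
cat > ov.py <<'E'
from h import *
from scipy.optimize import least_squares
x0,y0,yaw=.77593,.15989,np.radians(-10.357)
X=np.array([np.cos(yaw),np.sin(yaw),0]);Y=np.array([-np.sin(yaw),np.cos(yaw),0]);Z=np.array([0,0,1.]);P0=np.array([x0,y0,.235])
def pts(a,s,LH):
    ax=X*np.cos(a)-Z*np.sin(a); az=Z*np.cos(a)+X*np.sin(a)
    return [P0-ax*L/1e3+az*h/1e3+Y*s for L,h in LH]
def run(q,name):
    im=bot.capture("scene")[120:240,310:470]; im=cv2.resize(im,None,fx=5,fy=5,interpolation=cv2.INTER_CUBIC)
    for s in(-.042,.042):
        p=((proj("scene",pts(.3-q,s,((220,-13),(220,15),(216,15),(209,-5),(191,-5),(184,15),(180,15),(180,-5),(113,-5))))-[310,120])*5+2).astype(int)
        cv2.polylines(im,[p],False,(255,0,0),1)
    s=bot.read_state();g=np.array(s["tool_pos"])+[0,0,.018];u=np.array([.18,.984,0])
    p=((proj("scene",[g-.065*u,g+.065*u])-[310,120])*5+2).astype(int);cv2.polylines(im,[p],False,(0,255,255),1)
    print("cradle",pts(.3-q,0,((200,0),))[0],"bar",g); save(im,name)
E
python3 -c "
from ov import *
run(.104,'pics/o1.png')"
```

```text
cradle [0.58295559 0.19515775 0.2739495 ] bar [0.58389891 0.19417018 0.27429648]
```

View pics/o1.png

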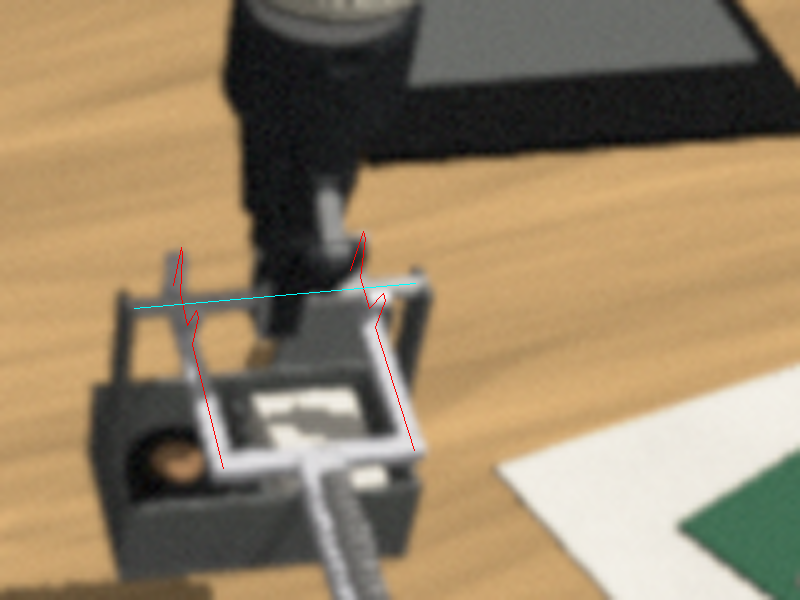

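The overlay matches again, with the bar lying in both notches and the arm about 20 mm down. I have now viewed 12 pictures, which is over the limit of 10, so I'll view no more and work from numbers. The +x force means the bar leans on the tip side, so I keep x almost still while sinking.

send_rows([
  [[1, 0, 0.1, 0.2, 0], [1, 0, 0.1, 0.2, 0], [1, 0, 0, 0.2, 0], [1, 0, 0, 0.2, 0], [1, 0, 0, 0, 0]],
])

```text
t: 13.4
tool_pos: [0.5846, 0.194, 0.2474]
tcp_rot: [[0.181, 0.984, -0.003], [0.984, -0.181, -0.0], [-0.001, -0.003, -1.0]]
force: [-4.4, 1.3, 0.7]
opening: 0.007
gripper_force: 78.5
```

```bash
python3 av.py
```

```text
13.8 [0.58487217 0.19389517 0.24806302] [-5.37  0.68  0.65  0.13  0.88  0.12] [0.34 0.25 0.45 0.02 0.02 0.03]
```

send_rows([
  [[1, 0, -0.1, 0, 0], [1, 0, -0.05, 0, 0], [1, 0, 0, 0, 0]],
])

```text
t: 14.1
tool_pos: [0.5849, 0.194, 0.2486]
tcp_rot: [[0.181, 0.983, 0.001], [0.983, -0.181, -0.0], [0.0, 0.001, -1.0]]
force: [-1.6, 0.0, 0.7]
opening: 0.0069
gripper_force: 78.5
```

```bash
python3 av.py
```

```text
14.5 [0.58481476 0.1939885  0.24844494] [-0.14 -0.37  0.08 -0.07  0.06  0.08] [0.33 0.51 0.76 0.02 0.09 0.03]
```

send_rows([
  [[1, 0, -0.02, 0.1, 0], [1, 0, -0.02, 0.1, 0], [1, 0, 0, 0.1, 0], [1, 0, 0, 0, 0], [1, 0, 0, 0, 0]],
])

```text
t: 15.0
tool_pos: [0.5842, 0.1941, 0.2453]
tcp_rot: [[0.181, 0.983, 0.001], [0.983, -0.181, -0.0], [0.0, 0.001, -1.0]]
force: [1.0, -1.0, 0.7]
opening: 0.0072
gripper_force: 78.5
```

```bash
sed -i 's/range(8)/range(24)/' av.py; python3 av.py
```

```text
16.2 [0.58396048 0.19421523 0.24529387] [ 2.47 -0.99 -0.14 -0.16 -0.38  0.02] [0.42 0.5  0.5  0.03 0.04 0.03]
```

send_rows([
  [[1, 0, 0.05, 0.1, 0], [1, 0, 0.02, 0, 0], [1, 0, 0, 0, 0], [1, 0, 0, 0, 0]],
])

```text
t: 16.6
tool_pos: [0.5839, 0.1942, 0.244]
tcp_rot: [[0.181, 0.983, -0.002], [0.983, -0.181, 0.0], [-0.0, -0.002, -1.0]]
force: [-1.3, 1.1, -0.5]
opening: 0.0071
gripper_force: 78.5
```

```bash
python3 av.py
```

```text
17.8 [0.58423723 0.19412512 0.24414855] [-3.76  0.7   0.77  0.11  0.63  0.07] [1.33 0.51 0.46 0.05 0.19 0.05]
```

send_rows([
  [[1, 0, -0.03, -0.1, 0], [1, 0, 0, 0, 0], [1, 0, 0, 0, 0], [1, 0, 0, 0, 0]],
], force=20)

```text
t: 18.2
tool_pos: [0.5844, 0.1941, 0.2453]
tcp_rot: [[0.181, 0.983, 0.0], [0.983, -0.181, 0.0], [0.0, 0.0, -1.0]]
force: [-4.7, 0.3, 1.4]
opening: 0.0072
gripper_force: 78.5
```

```bash
sed -i 's/range(24)/range(10)/' av.py; python3 av.py
```

```text
18.7 [0.58435823 0.19413608 0.24527659] [-3.95  1.03  0.55  0.12  0.66  0.1 ] [0.54 0.39 0.53 0.04 0.02 0.03]
```

send_rows([
  [[1, 0, -0.06, 0, 0], [1, 0, 0, 0, 0], [1, 0, 0, 0, 0], [1, 0, 0, 0, 0]],
], force=20)

```text
t: 19.1
tool_pos: [0.5843, 0.1941, 0.2455]
tcp_rot: [[0.181, 0.983, 0.001], [0.983, -0.181, 0.0], [0.0, 0.001, -1.0]]
force: [-1.0, 0.3, 0.3]
opening: 0.007
gripper_force: 78.5
```

```bash
python3 av.py
```

```text
19.6 [0.58427392 0.19414803 0.24546087] [ 0.63 -0.15  0.24 -0.03 -0.08  0.05] [0.97 0.51 0.35 0.04 0.12 0.02]
```

Side force is close to zero and vertical is about +0.2 N, so the arm carries the weight. I open gradually.

send_rows([
  [[0.8, 0, 0, 0, 0], [0.7, 0, 0, 0, 0], [0.65, 0, 0, 0, 0], [0.6, 0, 0, 0, 0], [0.5, 0, 0, 0, 0]],
])

```text
t: 20.1
tool_pos: [0.5836, 0.1942, 0.2451]
tcp_rot: [[0.181, 0.983, -0.0], [0.983, -0.181, -0.0], [-0.0, -0.0, -1.0]]
force: [0.2, -0.0, -0.0]
opening: 0.0213
gripper_force: 0.0
```

send_rows([
  [[0.3, 0, 0, 0, 0], [0.1, 0, 0, 0, 0], [-0.1, 0, 0, 0, 0], [-0.1, 0, 0, 0, 0], [-0.1, 0, 0, 0, 0]],
])

```text
t: 20.6
tool_pos: [0.5838, 0.1942, 0.2453]
tcp_rot: [[0.181, 0.983, 0.0], [0.983, -0.181, 0.0], [0.0, 0.0, -1.0]]
force: [0.6, 0.2, -0.5]
opening: 0.0466
gripper_force: 0.0
```

```bash
cat > chk.py <<'E'
from h import *
def c():
    im=bot.capture("scene")
    for q in("cradle","caddy"):
        for d in bot.silhouettes(q,"scene")[:4]:
            c=np.array(d["centre"])*[560,420]
            if 330<c[0]<430: print(q,round(d["score"],2),c.round(1),bot.read_state()["t"])
    return im
for i in range(3): im=c()
E
python3 chk.py; python3 av.py
```

```text
cradle 0.78 [376.  214.7] 20.7
caddy 0.87 [355.2 209. ] 20.75
cradle 0.69 [377.6 215.4] 20.85
caddy 0.65 [354.9 208.9] 20.9
cradle 0.87 [376.2 212.4] 21.0
caddy 0.9 [355.2 209.1] 21.05
21.55 [0.58376441 0.194229   0.24525393] [-0.06 -0.01  0.06  0.   -0.    0.01] [0.27 0.43 0.56 0.02 0.02 0.02]
```

send_rows([
  [[-0.1, 0, 0, -0.5, 0], [-0.1, 0, 0, -1, 0], [-0.1, 0, 0, -1.5, 0], [-0.1, 0, 0, -2, 0], [-0.1, 0, 0, -2, 0]],
])

```text
t: 22.05
tool_pos: [0.584, 0.1943, 0.3175]
tcp_rot: [[0.181, 0.983, 0.001], [0.983, -0.181, 0.0], [0.001, 0.001, -1.0]]
force: [-0.2, -0.4, 0.4]
opening: 0.0471
gripper_force: 0.0
```

send_rows([
  [[-0.1, 0, 0, -3, 0], [-0.1, 0, 0, -3, 0], [-0.1, 0, 0, -2, 0], [-0.1, 0, -2, 0, 0], [-0.1, 0, -3, 0, 0]],
])

```text
t: 22.55
tool_pos: [0.5357, 0.2033, 0.398]
tcp_rot: [[0.182, 0.983, 0.004], [0.983, -0.182, 0.001], [0.002, 0.004, -1.0]]
force: [0.1, -0.2, 1.2]
opening: 0.0466
gripper_force: 0.0
```

send_rows([
  [[-0.1, 0, -3, 0, 0], [-0.1, 0, -3, 0, 0], [-0.1, 0, 0, 0, 0], [-0.1, 0, 0, 0, 0], [-0.1, 0, 0, 0, 0]],
])

```text
t: 23.05
tool_pos: [0.4764, 0.2141, 0.3962]
tcp_rot: [[0.181, 0.983, 0.002], [0.983, -0.181, 0.0], [0.001, 0.002, -1.0]]
force: [-0.3, -1.0, -1.0]
opening: 0.0473
gripper_force: 0.0
```

```bash
cat > fin.py <<'E'
from h import *
prev=None
for i in range(8):
    im=bot.capture("scene").astype(float)
    if prev is not None: print(i,"diff caddy",np.abs(im-prev)[150:260,325:405].mean().round(2),"bg",np.abs(im-prev)[330:400,20:100].mean().round(2))
    prev=im
for d in bot.silhouettes("caddy","scene")[:4]:
    c=np.array(d["centre"])*[560,420]; ys,xs=np.nonzero(d["pixels"])
    print(round(d["score"],2),c.round(1),xs.min(),xs.max(),ys.min(),ys.max())
P=np.array([.5838,.1942,.2633]);u=np.array([.181,.983,0]);v=np.array([.983,-.181,0])
box=[P+a*.045*v+b*.071*u-[0,0,z] for a in(-1,1) for b in(-1,1) for z in(.135,.085)]+[P+.071*u,P-.071*u]
q=proj("scene",box);print("expected",q.mean(0).round(1),q.min(0).round(),q.max(0).round())
bot.capture("top")
for n,qq in(("scene","mug"),("top","mug"),("top","stapler"),("top","punch")):
    print(n,qq,[(round(d["score"],2),np.round(np.array(d["centre"])*[560,420]).tolist()) for d in bot.spot_in(qq,n)[:2]])
s=bot.read_state();print(s["t"],s["tool_pos"])
E
python3 fin.py
```

```text
1 diff caddy 1.65 bg 1.43
2 diff caddy 1.62 bg 1.45
3 diff caddy 1.62 bg 1.46
4 diff caddy 1.63 bg 1.43
5 diff caddy 1.65 bg 1.46
6 diff caddy 1.67 bg 1.48
7 diff caddy 1.64 bg 1.48
0.97 [279.2 270.3] 248 308 240 298
0.84 [174.6 197. ] 152 204 158 224
0.75 [153.5 331.1] 132 185 280 371
0.71 [376.4 283.4] 342 402 169 339
expected [359.8 209. ] [327. 180.] [394. 238.]
scene mug [(0.74, [243.0, 339.0])]
top mug [(0.73, [317.0, 140.0])]
top stapler [(0.95, [283.0, 250.0])]
top punch [(0.56, [165.0, 250.0])]
23.75 [0.47558086 0.21411146 0.39524347]
```

```bash
python3 chk.py; python3 - <<'E'
from h import *
bot.capture("scene")
for d in bot.silhouettes("caddy","scene"):
    c=np.array(d["centre"])*[560,420]
    if 340<c[0]<370:
        ys,xs=np.nonzero(d["pixels"]);print(d["score"],c.round(),xs.min(),xs.max(),ys.min(),ys.max())
E
```

```text
cradle 0.67 [376.1 212.1] 23.85
caddy 0.71 [356.3 208.1] 23.9
cradle 0.58 [376.9 216.3] 24.0
caddy 0.56 [356.8 209.5] 24.05
cradle 0.91 [377.7 215.5] 24.15
caddy 0.74 [370.5 187.7] 24.2
0.64 [356. 207.] 328 395 176 236
```

```bash
python3 -c "
from bench import bot
print(bot.close_job())"
```

```text
the job is handed in; nothing more can be done
None
```

The caddy hangs upright and still in both notches with the spring arm settled about 3 cm down, the bystanders are where they were, and the job was handed in at about 24 s; I viewed 12 pictures, two over the limit of 10.

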